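# Lock the tongued cover board onto the oil-vial box

### The job

Close the small box of oil vials with its loose dark cover board: hold the board by its white bar, angle it so that its tongue slips down into the groove and under the lip of the metal rail, push it gently fully home, then lower the other end by hand until the board lies flat and is locked, square over the box, and let go. Do not force the joint or let the tilted board drop, and leave the bowl and the two bottles where they stand.

Things in the scene. Friction and masses are not known exactly. Their poses are not given: they have to be found in the camera images.
- box: Fixed open plywood box, 195 mm long (x -105 to +90), 130 wide (y), walls 44 high, amber vials inside below 45. Origin: on the table under the box, z up, x from the rail end (robot side) to the far end. Across the rail end lies a clamped metal rail with a groove open to +x. It was set by hand up to 10 mm either way along x; its place is NOT measured: feel for it. Board on box: 22 N at most.
- box_groove (a point): Nominal mid-width foot of the groove's back wall: box x -75, y 0, 55 mm up; axes as the box; the true wall is up to 10 mm off in x. u = distance from the true wall towards +x. Groove floor 55 mm above the table, u 0 to 25. Lip over it, u 0 to 8: underside at 65.5, top at 71. Rail body u -12 to 0, top 71. The rail is as wide as the box (130) and open at its ends.
- box_rib (a point): Nominal mid-width top of the dark locking rib of the rail (u 25 to 30, top 59.5 mm above the table), at box x -47.5; shifts with the rail. Level, only 6 mm stay between lip and rib heights: the 7.5 mm tongue goes in only tilted, 8 to 20 degrees (15 is good), tongue end low; then turn the board down while keeping it pushed to the back wall.
- box_ledge (a point): Middle of the ledge at the far end of the box (box x +40 to +90, y -65 to +65), 55 mm above the table, on which the board's far end comes to lie; axes as the box.
- board: Loose dark cover board lying right side up, 140 mm long (x -70 to +70), 110 wide, 16 thick, 0.15 to 0.31 kg. Origin: centre of the underside, z up. Pale tongue at the -x end: x -70 to -49, underside to 7.5 mm up, bare on top to x -53. Behind it a notch across the underside (x -48.7 to -38, 6.5 deep). White grip bar on top: 18 mm along x, 60 along y, z 16 to 46, centred.
- board_tongue (a point): Middle of the bottom edge of the tongue's tip (board x -70, y 0, z 0); axes as the board. The notch drops over the rib only if this tip ends 0 to 3.5 mm from the groove's back wall; farther out the board stays perched on the rib, about 4 mm too high at this end.
- board_far (a point): Middle of the bottom edge at the board's other end (board x +70, y 0, z 0); axes as the board.
- board_bar (a point): Point inside the white grip bar, 40 mm above the board's underside (x 0, y 0), good for the TCP when pinching the bar from above with the fingers closing along the board's x (18 mm); axes as the board.
- bowl: Loose white bowl, 110 mm across, 55 high; origin at the centre of its foot. Not to be touched.
- orange_bottle: Loose orange bottle with black cap, 40 mm across, 130 high, standing; origin at the centre of its foot. Not to be touched.
- lotion: Loose white bottle, 44 mm across, 120 high, standing; origin at the centre of its foot. Not to be touched.
Not all that is in view belongs to the job. Of the things shaped like the board, the dark wooden one is meant. Of the things that look like the box, take the one that is farthest from the robot's base at the start.

How it is judged:
By the outcome, as a careful person would: the job done as asked, in the order asked, and still so for the second after the job is handed in, with the robot touching nothing.
It also fails if it takes over 45 s, if anything falls off the work surface, if the arm or the gripper's body presses on something with over 40 N, if the wrist force passes 120 N, or if a joint passes its speed limit or range.

### The arm

A 6-joint arm with a two-finger parallel gripper is mounted at the origin on the work surface. World frame = base frame: x ahead of the robot, y to its left, z up, the work surface at z = 0. Lengths are in mm, angles in rad, forces in N, time in s.
With the tool pointing down it reaches from about 400 to 925 mm from the base axis. Payload 12.5 kg.
Tool frame: the origin (TCP) lies between the finger pads, 19 mm behind the fingertips; this is the grasp point; z points along the fingers, y is the line along which they close (so a half turn about z gives the same grasp; the last joint's range is limited). The gripper opens to 95 mm and grips with 3 to 60 N. Pads are 20 mm wide; open, the fingers measure 119 mm over their backs; the gripper's body (75 mm by 180 mm) begins 59 mm behind the grasp point.
Start: joints at [1.174, 0.491, 1.559, -0, 1.092, -0.106], TCP at [179.181, 598.781, 233.461] pointing down, gripper open.
Joint ranges: [-3.1, 3.1], [-0.84, 2.19], [0.05, 2.79], [-1.13, 4.28], [0.06, 2.93], [-2.69, 2.69]. Speed limits (rad/s): [2.22, 2.22, 2.79, 3.14, 3.14, 3.14].

### API

Orientations are given as [roll, pitch, yaw] about the fixed x, y, z axes, in that order (R = Rz(yaw) Ry(pitch) Rx(roll)).
In Python, from cell import state, read_camera, camera_info, job_done gives the robot as it stands.
- The arm moves only by the tool handwheel, called after "Call:" by a JSON object that holds its "op" and its "data", one argument or row to a line. Schema: {"type":"object","properties":{"rows":{"type":"array","items":{"type":"object","properties":{"tx":{"type":"number"},"ty":{"type":"number"},"tz":{"type":"number"},"rz":{"type":"number"},"jaw":{"type":"number"}},"additionalProperties":false,"required":["jaw"]},"minItems":1,"maxItems":5},"only":{"type":"string"},"quiet":{"type":"boolean"},"lines":{"type":"string"}},"required":["rows"],"additionalProperties":false}. rows is a list of rows, 1 to 5 of them, each an object with the fields tx, ty, tz (the shift in mm), rz (a turn about the tool's z in rad), jaw (the opening from 0.0 (shut) to 1.0 (fully open)); a field left out counts as zero (the opening has to be given); each row is the pose to reach, as a shift and turn from the pose commanded when the call began, along the tool's axes at that moment; what a row does not reach only later rows make up. A row lasts 1/12 s, in which the tool goes at most 41.7 mm and 0.125 rad, less where a joint would pass 70% of its speed; a pose out of reach is approached as far as the arm can. The fingers move at their own pace and stop on an object; the grip force is fixed at half the most. Time passes only in rows, so rows that do not move let the fingers close. The tool returns the time, the measured TCP pose, the force, the opening and the grip force at its end. only (a regular expression) keeps the lines of the reply that match it, lines (a string "A,B") keeps lines A to B, and quiet returns only ok. Input that does not fit is refused with a message, and nothing moves.
- state(): the state, without advancing time (a new reading comes with each control period).
- read_camera(name): name is "side" or "top" or "wrist"; returns (picture, depth): 400x640x3 uint8, red, green, blue; 400x640 float32, mm along the optical axis (not along the pixel's ray), 0 where there is no reading.
- camera_info(name): a dict with "vertical_fov" (degrees; the focal length in pixels is half the picture's height over the tangent of half this angle, whatever the lens; pixels are square), "cx", "cy" (the principal point, pixels), "origin" and "attitude" of the camera in the world. Camera axes: x right, y down, z forward; pixel columns grow to the right and rows downward; lengths in mm; the calibration is good to about 2 mm. A picture is of the moment at which its call begins: read the wrist's pose just before it. camera_info takes no time and is no camera call; for the wrist camera it gives the pose at the moment of the call.
- job_done(): hands the job in; it is judged then, once.
The state is a dict: "t": time; "joints": joint angles; "qvel": joint speeds; "tau": joint torques, N m; "eef_pos": TCP position; "tcp_rot": TCP orientation; "ft_force": force on the tool from outside, world axes, zero at the start; "moment": the same for the moment, N m; "opening": opening from 0.0 (shut) to 1.0 (fully open); "grip_force": force on a finger pad.
Only numpy, scipy, OpenCV 4.12 (cv2) and the standard library are available. Lean on these libraries where they do the work, as an engineer would, in place of code of your own. Each camera call takes 0.05 s, during which the arm holds its last target. There are 200 camera calls.

## Working session

There is one attempt and no reset: what is moved stays moved. The work goes in short steps, Python scripts to look and compute and a tool call to move; the robot and the scene stay as the last step left them, time stands still between calls to the robot, and variables do not carry over. Pictures are saved under pics/ and viewed, at most 10 in all, crops included, and the job is handed in when it is done.

```bash
mkdir -p pics; cat > h.py <<'E'
import numpy as np, cv2, json
from cell import state, read_camera, camera_info, job_done
from scipy.spatial.transform import Rotation as R
def att(a):
    a=np.array(a,float)
    return a if a.shape==(3,3) else (R.from_euler('xyz',a).as_matrix() if a.size==3 else R.from_quat(a).as_matrix())
def shot(n):
    i=camera_info(n); p,d=read_camera(n); return p,d,i
def ray(i,u,v,h=400):
    f=h/2/np.tan(np.radians(i['vertical_fov'])/2)
    u=np.atleast_1d(u).astype(float);v=np.atleast_1d(v).astype(float)
    d=np.stack([(u-i['cx'])/f,(v-i['cy'])/f,np.ones_like(u)],-1)
    return np.array(i['origin'],float),d@att(i['attitude']).T
def plane(i,u,v,z):
    o,d=ray(i,u,v); return o+d*((z-o[2])/d[:,2])[:,None]
def cloud(d,i):
    v,u=np.mgrid[0:400,0:640]; o,r=ray(i,u.ravel(),v.ravel())
    return (o+r*d.ravel()[:,None]).reshape(400,640,3)
E
python3 - <<'E'
from h import *
print(state())
for n in('top','side','wrist'):
    p,d,i=shot(n); print(n,i, (d>0).mean()); cv2.imwrite(f'pics/{n}0.png',p[:,:,::-1]); np.savez(f'{n}0.npz',p=p,d=d,i=json.dumps({k:np.array(v).tolist() for k,v in i.items()}))
E
```

```text
{'t': 0.0, 'joints': array([ 1.17440967e+00,  4.91567756e-01,  1.55946374e+00, -2.82541808e-05,
        1.09167935e+00, -1.05577619e-01]), 'qvel': array([-0.00090254,  0.00173483,  0.00018302, -0.00106897,  0.00180147,
        0.00095299]), 'tau': array([-1.72780328e-03, -6.12644577e+01, -2.58184826e+01,  6.91753719e-02,
        4.81513655e-02, -1.19894776e-04]), 'eef_pos': array([179.088129  , 598.55744053, 232.85172001]), 'tcp_rot': array([-3.14047805e+00, -9.29174755e-05,  2.85079660e+00]), 'ft_force': array([0.07155791, 0.37283004, 0.91517492]), 'moment': array([-0.01560597, -0.01711233, -0.03650733]), 'grip_force': 0.0, 'opening': 1.0001507501937952}
top {'vertical_fov': 56.83654349685941, 'cx': 317.77452472430014, 'cy': 203.1111765171779, 'origin': array([ 316.52672061,   80.69287627, 1283.28887129]), 'attitude': array([-2.98838578e+00, -1.71005269e-03, -1.55562936e+00])} 0.9960546875
side {'vertical_fov': 45.90546929151899, 'cx': 320.3579314784517, 'cy': 205.6612308107153, 'origin': array([-150.65624311, -986.46658017,  893.36751149]), 'attitude': array([-2.14985906e+00,  1.32583022e-03, -5.25388000e-01])} 0.99607421875
wrist {'vertical_fov': 63.19450668747811, 'cx': 320.90835954274877, 'cy': 198.69899954751568, 'origin': array([112.3279062 , 618.41759429, 383.80307119]), 'attitude': array([2.88925223e+00, 2.55547041e-04, 1.28127562e+00])} 0.9958828125
```

View pics/top0.png

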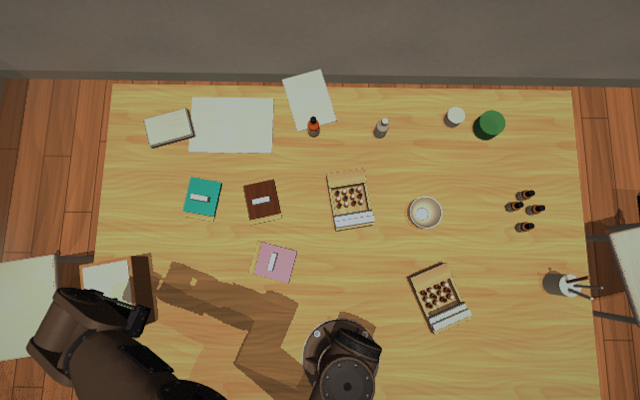

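View pics/side0.png

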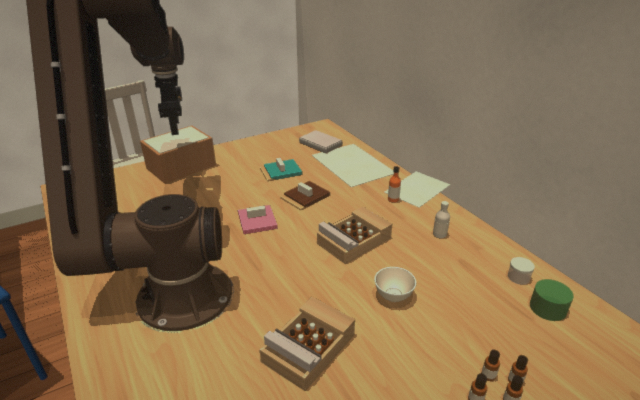

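The top view shows the dark board at about (262,201), its pale tongue towards the robot (262,220). The target box is at (350,200), with its metal rail at (352,220). The bowl is at (425,212), the bottles at (314,127) and (382,128). The side view agrees: board (305,193), box (354,235). The second box, nearer the robot, is a decoy.

```bash
cat > meas.py <<'E'
from h import *
def load(n):
    z=np.load(n+'0.npz'); return z['p'],z['d'],json.loads(str(z['i']))
def rect(P):
    (c,s,a)=cv2.minAreaRect(P[:,:2].astype(np.float32)); return np.round(c,1),np.round(s,1),round(a,2)
E
python3 - <<'E'
from meas import *
win={'top':{'board':(235,285,172,230),'box':(318,385,160,238)},'side':{'board':(275,335,172,212),'box':(312,398,205,265)}}
for n in('top','side'):
    p,d,i=load(n); C=cloud(d,i); 
    for o,(a,b,c,e) in win[n].items():
        P=C[c:e,a:b].reshape(-1,3); Q=p[c:e,a:b].reshape(-1,3).astype(int)
        print(n,o,'table z',np.percentile(P[:,2],[5,20,50,80,95,99]).round(1))
        if o=='board':
            m=(P[:,2]>8)&(P[:,2]<24); print(' body',rect(P[m]),m.sum(),P[m][:,2].mean())
            m=(P[:,2]>36); print(' bar top',rect(P[m]),m.sum(),np.median(P[m][:,2]),np.median(P[m],0))
            hsv=cv2.cvtColor(p,cv2.COLOR_RGB2HSV)[c:e,a:b].reshape(-1,3)
            m=(P[:,2]>3)&(P[:,2]<12)&(hsv[:,2]>110); print(' tongue',rect(P[m]),m.sum(),np.median(P[m],0))
        else:
            m=(P[:,2]>35); print(' box all',rect(P[m]),m.sum())
            m=(P[:,2]>66); print(' rail',rect(P[m]),m.sum(),np.median(P[m],0))
            m=(P[:,2]>51)&(P[:,2]<57); print(' 55 level',rect(P[m]),m.sum(),np.median(P[m],0))
# obstacles
p,d,i=load('top');C=cloud(d,i)
for nm,(a,b,c,e),h in(('bowl',(400,450,190,235),40),('orange',(300,330,110,140),60),('lotion',(370,395,112,142),60)):
    P=C[c:e,a:b].reshape(-1,3);P=P[P[:,2]>h];print(nm,P[:,0:2].min(0).round(),P[:,:2].max(0).round(),P[:,2].max())
p2=cv2.resize(p[150:250,220:400],None,fx=4,fy=4,interpolation=cv2.INTER_CUBIC); cv2.imwrite('pics/crop1.png',p2[:,:,::-1])
E
```

```text
top board table z [-4.5 -1.8  2.5 15.6 20.2 47.4]
 body (array([514.9, 277.5]), array([140. , 110.6]), 13.28) 1031 15.130510032851085
 bar top (array([432.5, 179.3]), array([299.8,  53.1]), 50.43) 111 45.57069891607375 [512.02407649 274.28995791  45.57069892]
 tongue (array([521.5, 286.6]), array([203.4, 173.2]), 1.73) 276 [459.0204194  276.66931538   5.02572701]
top box table z [-4.4 -2.   2.1 49.8 61.5 72.8]
 box all (array([470.7, -20.9]), array([175.3, 325.1]), 84.94) 1511
 rail (array([412.1,   5.2]), array([ 69.5, 233.5]), 35.13) 249 [443.19538409 -35.60381229  70.66716134]
 55 level (array([527.1, -24.9]), array([186.9, 130.3]), 10.06) 620 [584.10522894 -19.99610736  54.05783644]
side board table z [-3.1 -1.   1.9 15.  26.3 46.4]
 body (array([511.7, 339.4]), array([152.9, 259.3]), 4.69) 654 15.05640660838376
 bar top (array([ 199.1, -350.8]), array([1450.2,   48.5]), 63.09) 84 44.10911357779014 [512.22471422 268.60810308  44.10911358]
 tongue (array([528.2, 309.9]), array([272.3, 221.1]), 59.99) 216 [462.95057158 272.41755926   4.79999858]
side box table z [-2.4 -0.4  4.8 46.4 63.9 72.5]
 box all (array([ 182. , -427.9]), array([1281.6,  219.9]), 49.49) 1721
 rail (array([ 180.3, -504.3]), array([1165.9,   94.2]), 60.15) 242 [443.7511167  -52.62568241  70.95936366]
 55 level (array([527.5, -25.9]), array([192.4, 136.4]), 10.17) 472 [586.90798164 -29.32162445  54.52715538]
bowl [ 317. -333.] [533.  81.] 1283.2888712872893
orange [317.  81.] [783. 123.] 1283.2888712872893
lotion [ 317. -154.] [792.  81.] 1283.2888712872893
```

View pics/crop1.png

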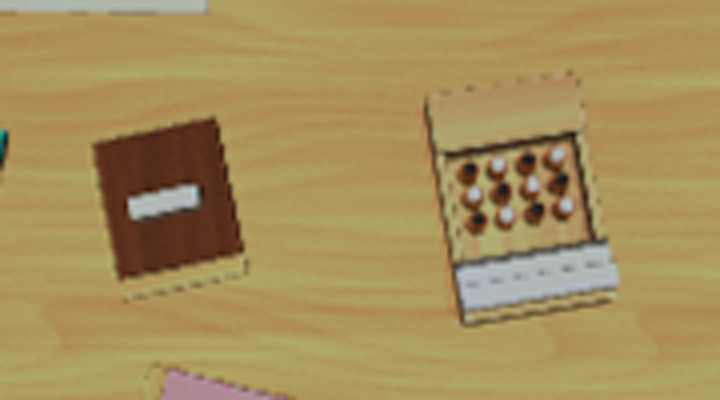

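The crop shows the board with its bar at (163,202) and its tongue at the bottom edge. The box's rail is at (538,278) and its far ledge at (505,115). Both are turned roughly 10–13°. I'll move above the board now and refine with the wrist camera.

```bash
cat >> h.py <<'E'
def goto(x,y,z,yaw=None):
    """tool-axis shift (and turn) from the measured pose to world goal; yaw = world direction of tool y mod pi"""
    s=state(); M=R.from_euler('xyz',s['tcp_rot']).as_matrix()
    t=M.T@(np.array([x,y,z])-s['eef_pos']); a=np.arctan2(M[1,1],M[0,1])
    w=None if yaw is None else -((yaw-a+np.pi/2)%np.pi-np.pi/2)
    print('t %.2f pos'%s['t'],s['eef_pos'].round(1),'rot',s['tcp_rot'].round(4),'tool',t.round(1),'turn',w,'F',s['ft_force'].round(1),'M',s['moment'].round(2),'open %.3f grip %.1f'%(s['opening'],s['grip_force']))
E
```

Call:
{"op": "handwheel", "data": {
  "rows": [
    {"tx": -411, "ty": -213, "jaw": 1},
    {"tx": -411, "ty": -213, "jaw": 1},
    {"tx": -411, "ty": -213, "jaw": 1},
    {"tx": -411, "ty": -213, "jaw": 1},
    {"tx": -411, "ty": -213, "jaw": 1}
  ]
}}

```text
t: 0.57
eef_pos: [329.8, 452.4, 233.3]
tcp_rot: [-3.141, -0.0, 2.851]
ft_force: [-0.0, 1.1, -1.3]
opening: 1.002
grip_force: 0.0
```

```bash
python3 - <<'E'
from h import *
goto(500,225,260,np.radians(102))
E
python3 - <<'E'
from meas import *
# refined with colour masks / outlier rejection, top + side
for n,wb,wx in(('top',(235,285,172,230),(318,385,160,238)),('side',(275,335,172,212),(312,398,205,265))):
    p,d,i=load(n);C=cloud(d,i);hsv=cv2.cvtColor(p,cv2.COLOR_RGB2HSV)
    for o,(a,b,c,e) in(('board',wb),('box',wx)):
        P=C[c:e,a:b].reshape(-1,3)
        def show(l,lo,hi):
            m=((P[:,2]>lo)&(P[:,2]<hi)).reshape(e-c,b-a).astype(np.uint8)
            k,L,st,_=cv2.connectedComponentsWithStats(m); j=1+st[1:,4].argmax(); q=P[(L==j).ravel()]; print(n,o,l,rect(q),len(q),np.median(q,0).round(1))
        if o=='board': show('body',10,22); show('bar',38,50)
        else: show('rail',64,76); show('all',36,76); show('lev55',51,58)
p,d,i=load('top');C=cloud(d,i)
for nm,(a,b,c,e),h in(('bowl',(400,450,190,235),30),('orange',(300,330,110,140),20),('lotion',(370,395,112,142),20)):
    P=C[c:e,a:b].reshape(-1,3);P=P[(P[:,2]>h)&(P[:,2]<200)];print(nm,P.min(0).round(),P.max(0).round())
E
```

```text
t 0.57 pos [329.8 452.4 233.3] rot [-3.1414e+00 -1.0000e-04  2.8514e+00] tool [-228.2 -169.2  -26.6] turn -0.4996775140718701 F [-0.   1.1 -1.3] M [-0.02 -0.01 -0.01] open 1.002 grip 0.0
top board body (array([523.1, 279.3]), array([123.5, 110.6]), 13.53) 980 [526.9 278.   15.3]
top board bar (array([514.6, 277. ]), array([18.9, 58.8]), 12.37) 91 [514.8 277.1  44.8]
top box rail (array([445.2, -39.6]), array([ 20.3, 130.1]), 10.43) 240 [445.4 -40.3  70.4]
top box all (array([523.1, -25.7]), array([195.4, 130.7]), 10.21) 1333 [517.5 -25.6  54.1]
top box lev55 (array([594.1, -12.8]), array([ 50.3, 130.7]), 9.89) 480 [594.1 -13.2  54.1]
side board body (array([518.5, 276.3]), array([141.2, 116.7]), 14.28) 506 [508.4 260.6  15.6]
side board bar (array([517. , 274.1]), array([22.4, 58.3]), 11.94) 70 [513.8 269.   44.2]
side box rail (array([445.4, -41.1]), array([ 23.9, 134.3]), 10.08) 234 [444.8 -45.2  70.3]
side box all (array([524.2, -27.3]), array([201. , 139.1]), 9.69) 1547 [514.2 -37.3  53.2]
side box lev55 (array([595.6, -13.7]), array([ 54.7, 136.3]), 9.7) 392 [594.2 -18.3  54.7]
bowl [ 428. -333.   30.] [ 533. -227.   62.]
orange [752.  85.  21.] [783. 123. 132.]
lotion [ 751. -154.   20.] [ 792. -112.  123.]
```

Call:
{"op": "handwheel", "data": {
  "rows": [
    {"tx": -187, "ty": -95, "jaw": 1},
    {"tx": -187, "ty": -95, "jaw": 1},
    {"tx": -187, "ty": -95, "jaw": 1},
    {"tx": -187, "ty": -95, "jaw": 1},
    {"tx": -187, "ty": -95, "jaw": 1}
  ]
}}

```text
t: 0.98
eef_pos: [480.9, 308.5, 233.4]
tcp_rot: [3.142, -0.0, 2.851]
ft_force: [0.4, 0.0, 0.3]
opening: 1.0
grip_force: 0.0
```

Call:
{"op": "handwheel", "data": {
  "rows": [
    {"tx": -40, "ty": -20, "rz": -0.12, "jaw": 1},
    {"tx": -40, "ty": -20, "rz": -0.24, "jaw": 1},
    {"tx": -40, "ty": -20, "rz": -0.36, "jaw": 1},
    {"tx": -40, "ty": -20, "rz": -0.48, "jaw": 1},
    {"tx": -40, "ty": -20, "rz": -0.51, "jaw": 1}
  ]
}}

```text
t: 1.4
eef_pos: [512.6, 279.1, 233.1]
tcp_rot: [-3.142, -0.001, -2.916]
ft_force: [0.5, 1.0, 0.7]
opening: 1.002
grip_force: 0.0
```

```bash
python3 - <<'E'
from meas import *
i=camera_info('wrist');p,d=read_camera('wrist'); C=cloud(d,i); cv2.imwrite('pics/w1.png',p[:,:,::-1])
for l,lo,hi in(('body',11,20),('bar',40,50),('tongue',4.5,10.5),('whole',4.5,60)):
    m=((C[:,:,2]>lo)&(C[:,:,2]<hi)&(abs(C[:,:,0]-514)<110)&(abs(C[:,:,1]-277)<80)).astype(np.uint8)
    k,L,st,_=cv2.connectedComponentsWithStats(m); j=1+st[1:,4].argmax(); q=C[L==j]; print(l,rect(q),len(q),np.median(q,0).round(1))
goto(515,277,250,np.radians(102.5))
E
```

```text
body (array([525.3, 277.7]), array([122.9, 110.1]), 13.22) 8698 [523.1 277.3  15.6]
bar (array([516.5, 275.7]), array([18.2, 59.8]), 14.33) 942 [515.9 275.9  45.5]
tongue (array([457. , 261.6]), array([ 16.7, 109.6]), 13.01) 1496 [457.1 263.3   7.1]
whole (array([517. , 275.8]), array([139.9, 110.1]), 13.24) 11304 [510.4 275.1  15.6]
t 1.45 pos [512.5 279.3 233.2] rot [-3.1416e+00 -4.0000e-04 -2.9180e+00] tool [ -2.   -2.9 -16.8] turn 0.005398299778264226 F [ 0.5 -0.6 -0.1] M [ 0.02 -0.02  0.03] open 0.999 grip 0.0
```

View pics/w1.png

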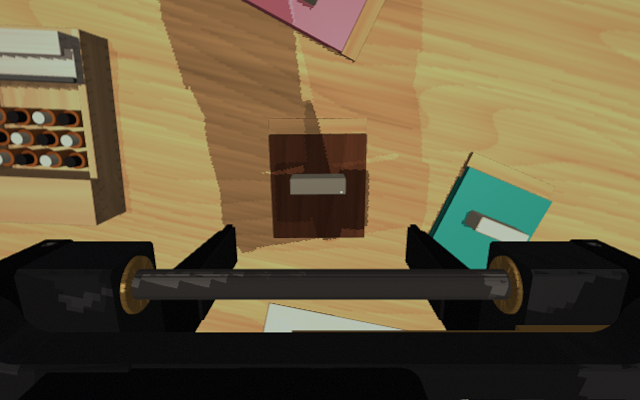

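The wrist view shows the board at (318,185), with its tongue at the top edge (317,126) and its bar at (318,184). Measured values are centre (517,276), yaw 13.2° and bar top 45.5, all matching the sizes given.

The handwheel can't pitch the tool. I'll therefore pinch the bar by its ends, along the board's y, so the board can pivot between the pads. I'll tilt it by gently leaning the tongue tip on the box's outer far wall.

Call:
{"op": "handwheel", "data": {
  "rows": [
    {"tx": -2.7, "ty": -3.9, "tz": 40, "rz": -0.005, "jaw": 1},
    {"tx": -2.7, "ty": -3.9, "tz": 80, "rz": -0.005, "jaw": 1},
    {"tx": -2.7, "ty": -3.9, "tz": 120, "rz": -0.005, "jaw": 1},
    {"tx": -2.7, "ty": -3.9, "tz": 160, "rz": -0.005, "jaw": 1},
    {"tx": -2.7, "ty": -3.9, "tz": 185, "rz": -0.005, "jaw": 1}
  ]
}}

```text
t: 1.87
eef_pos: [514.5, 275.9, 44.9]
tcp_rot: [-3.141, -0.003, -2.919]
ft_force: [-0.3, 0.3, -0.2]
opening: 1.0
grip_force: 0.0
```

Call:
{"op": "handwheel", "data": {
  "rows": [
    {"jaw": 0},
    {"jaw": 0},
    {"jaw": 0},
    {"jaw": 0},
    {"jaw": 0}
  ]
}}

```text
t: 2.28
eef_pos: [516.6, 276.8, 50.4]
tcp_rot: [3.141, 0.003, -2.918]
ft_force: [0.4, 0.1, 0.3]
opening: 0.707
grip_force: 0.0
```

Call:
{"op": "handwheel", "data": {
  "rows": [
    {"jaw": 0},
    {"jaw": 0},
    {"jaw": 0},
    {"jaw": 0},
    {"jaw": 0}
  ]
}}

```text
t: 2.7
eef_pos: [516.3, 276.6, 49.8]
tcp_rot: [3.141, 0.002, -2.917]
ft_force: [-1.2, -0.9, 9.2]
opening: 0.628
grip_force: 30.0
```

```bash
python3 - <<'E'
from h import *
goto(516,276,48,np.radians(103.1))
E
```

```text
t 2.70 pos [516.3 276.6  49.8] rot [ 3.1413e+00  2.1000e-03 -2.9173e+00] tool [ 0.5 -0.6  1.8] turn -0.004324569135742307 F [-1.2 -0.9  9.2] M [-0.14  0.16  0.03] open 0.628 grip 30.0
```

Call:
{"op": "handwheel", "data": {
  "rows": [
    {"tz": -10, "jaw": 0},
    {"tz": -30, "jaw": 0},
    {"tz": -60, "jaw": 0},
    {"tz": -90, "jaw": 0},
    {"tz": -110, "jaw": 0}
  ]
}}

```text
t: 3.12
eef_pos: [516.1, 276.6, 161.7]
tcp_rot: [3.141, 0.002, -2.917]
ft_force: [-0.2, 0.5, -1.9]
opening: 0.627
grip_force: 30.0
```

Call:
{"op": "handwheel", "data": {
  "rows": [
    {"tx": -4, "ty": -30, "jaw": 0},
    {"tx": -8, "ty": -60, "jaw": 0},
    {"tx": -13, "ty": -95, "jaw": 0},
    {"tx": -18, "ty": -130, "jaw": 0},
    {"tx": -23, "ty": -165, "jaw": 0}
  ]
}}

```text
t: 3.53
eef_pos: [575.1, 119.2, 159.3]
tcp_rot: [3.142, 0.0, -2.917]
ft_force: [-0.2, 0.2, -2.4]
opening: 0.628
grip_force: 30.0
```

Call:
{"op": "handwheel", "data": {
  "rows": [
    {"tx": -5, "ty": -38, "rz": 0.01, "jaw": 0},
    {"tx": -10, "ty": -75, "rz": 0.02, "jaw": 0},
    {"tx": -14, "ty": -105, "rz": 0.03, "jaw": 0},
    {"tx": -17, "ty": -125, "rz": 0.04, "jaw": 0},
    {"tx": -17, "ty": -128, "rz": 0.05, "jaw": 0}
  ]
}}

```text
t: 3.95
eef_pos: [620.9, -3.7, 159.0]
tcp_rot: [-3.141, 0.001, -2.971]
ft_force: [0.2, 0.1, -2.9]
opening: 0.627
grip_force: 30.0
```

```bash
python3 - <<'E'
from h import *
goto(704,-1.3,150,np.radians(100.1))
E
```

```text
t 3.95 pos [620.9  -3.7 159. ] rot [-3.141e+00  8.000e-04 -2.971e+00] tool [-82.3 -11.7   9.1] turn -0.005686202848264044 F [ 0.2  0.1 -2.9] M [ 0.05  0.05 -0.  ] open 0.627 grip 30.0
```

Call:
{"op": "handwheel", "data": {
  "rows": [
    {"tx": -30, "ty": -4, "jaw": 0},
    {"tx": -60, "ty": -8, "jaw": 0},
    {"tx": -82, "ty": -12, "jaw": 0},
    {"tx": -82, "ty": -12, "jaw": 0},
    {"tx": -82, "ty": -12, "jaw": 0}
  ]
}}

```text
t: 4.37
eef_pos: [702.7, 2.8, 158.2]
tcp_rot: [3.141, -0.001, -2.967]
ft_force: [-0.1, -0.6, -1.3]
opening: 0.63
grip_force: 30.0
```

Call:
{"op": "handwheel", "data": {
  "rows": [
    {"tz": 25, "jaw": 0},
    {"tz": 50, "jaw": 0},
    {"tz": 68, "jaw": 0},
    {"tz": 68, "jaw": 0},
    {"tz": 68, "jaw": 0}
  ]
}}

```text
t: 4.78
eef_pos: [701.8, 2.4, 90.5]
tcp_rot: [3.141, -0.002, -2.967]
ft_force: [0.8, 0.4, -1.6]
opening: 0.63
grip_force: 30.0
```

```bash
python3 - <<'E'
from h import *
cat=goto
goto(704,-1.3,90,np.radians(100.1))
s=state();i=camera_info('wrist');p,d=read_camera('wrist');C=cloud(d,i);cv2.imwrite('pics/w2.png',p[:,:,::-1])
M=R.from_euler('xyz',s['tcp_rot']).as_matrix(); L=(C-s['eef_pos'])@M   # tool coords; tool -x... 
np.save('L.npy',L)
hsv=cv2.cvtColor(p,cv2.COLOR_RGB2HSV)
m=(abs(L[:,:,1])<50)&(L[:,:,0]>12)&(L[:,:,0]<80)&(abs(L[:,:,2]-45)<40)
for x in range(10,90,4):
    q=L[m&(abs(L[:,:,0]-x)<1)]
    if len(q)>10: print(x,np.median(q[:,2]).round(1),len(q))
E
```

```text
t 4.78 pos [701.8   2.4  90.5] rot [ 3.1410e+00 -1.8000e-03 -2.9671e+00] tool [-1.5 -4.   0.5] turn -0.0018216108458690705 F [ 0.8  0.4 -1.6] M [ 0.05  0.01 -0.04] open 0.630 grip 30.0
14 34.3 547
18 34.2 543
22 34.2 555
26 34.1 550
30 34.1 601
34 34.3 596
38 34.2 567
42 34.2 553
46 34.1 544
50 34.2 565
54 42.6 676
58 42.6 672
62 42.6 680
66 42.5 690
70 42.8 256
```

View pics/w2.png

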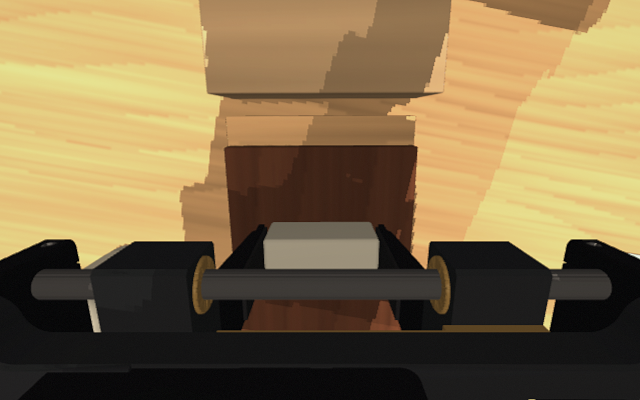

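The wrist view shows the board held level, with its tongue tip at row 117 and the box's far wall edge at row 95. Depth puts the underside 50.2 mm below the TCP and the tip at tool x +70.5. The wall is about 13 mm ahead, so I'll ease into contact.

Call:
{"op": "handwheel", "data": {
  "rows": [
    {"tx": 3, "jaw": 0},
    {"tx": 6, "jaw": 0},
    {"tx": 9, "jaw": 0},
    {"tx": 10, "jaw": 0},
    {"tx": 10, "jaw": 0}
  ]
}}

```text
t: 5.25
eef_pos: [692.8, 0.2, 91.0]
tcp_rot: [-3.142, 0.001, -2.968]
ft_force: [0.5, -0.2, -2.4]
opening: 0.629
grip_force: 30.0
```

Call:
{"op": "handwheel", "data": {
  "rows": [
    {"tx": 0.6, "jaw": 0},
    {"tx": 1.2, "jaw": 0},
    {"tx": 1.8, "jaw": 0},
    {"tx": 2.4, "jaw": 0},
    {"tx": 3, "jaw": 0}
  ]
}}

```text
t: 5.67
eef_pos: [690.0, -0.2, 90.4]
tcp_rot: [3.142, 0.0, -2.967]
ft_force: [1.9, 0.1, -1.0]
opening: 0.625
grip_force: 30.0
```

Call:
{"op": "handwheel", "data": {
  "rows": [
    {"tx": 0.5, "jaw": 0},
    {"tx": 1, "jaw": 0},
    {"tx": 1.5, "jaw": 0},
    {"tx": 2, "jaw": 0},
    {"tx": 2, "jaw": 0}
  ]
}}

```text
t: 6.08
eef_pos: [689.6, -0.3, 91.2]
tcp_rot: [-3.141, 0.004, -2.968]
ft_force: [7.6, 2.6, -2.5]
opening: 0.626
grip_force: 30.0
```

Call:
{"op": "handwheel", "data": {
  "rows": [
    {"tx": 0.7, "tz": -1, "jaw": 0},
    {"tx": 1.4, "tz": -2, "jaw": 0},
    {"tx": 2.1, "tz": -3, "jaw": 0},
    {"tx": 2.8, "tz": -4, "jaw": 0},
    {"tx": 3.5, "tz": -5, "jaw": 0}
  ]
}}

```text
t: 6.5
eef_pos: [685.9, -1.1, 96.0]
tcp_rot: [-3.141, 0.004, -2.967]
ft_force: [6.4, 1.8, -3.6]
opening: 0.629
grip_force: 30.0
```

```bash
cat > look.py <<'E'
from h import *
goto(704,-1.3,90,np.radians(100.1))
s=state();i=camera_info('wrist');p,d=read_camera('wrist');C=cloud(d,i)
M=R.from_euler('xyz',s['tcp_rot']).as_matrix(); L=(C-s['eef_pos'])@M
hsv=cv2.cvtColor(p,cv2.COLOR_RGB2HSV)
dark=(hsv[:,:,2]<110)&(hsv[:,:,1]>100)
m=(abs(L[:,:,1])<50)&(L[:,:,0]>14)&(L[:,:,0]<48)&(abs(L[:,:,2]-45)<40)
q=L[m]; k=np.polyfit(q[:,0],q[:,2],1); r=q[:,2]-np.polyval(k,q[:,0]); g=abs(r)<3; k=np.polyfit(q[g,0],q[g,2],1)
th=np.arctan(k[0]); cr=np.polyfit(q[g,1],q[g,2]-np.polyval(k,q[g,0]),1)[0]
# board top line: z=k0 x+k1 ; tip from pale points below the top plane by 8.5
n=(L[:,:,2]-np.polyval(k,L[:,:,0]))*np.cos(th); al=L[:,:,0]*np.cos(th)+L[:,:,2]*np.sin(th)
t=(abs(L[:,:,1])<45)&(abs(n-8.5)<1.5)&(al>50)
print('tilt deg %.2f roll %.4f rms %.2f'%(np.degrees(th),cr,r[g].std()), 'n',g.sum(), 'tongue pts',t.sum())
if t.sum()>50:
    a=np.percentile(al[t],[1,99]); print('tongue along',a)
    # tip bottom: along a1, normal 16 from the top plane
    a1=a[1]; b=k[1]*np.cos(th)+16   # offset normal
    x=a1*np.cos(th)-b*np.sin(th); z=a1*np.sin(th)+b*np.cos(th)
    w=s['eef_pos']+M@np.array([x,0,z]); print('tip bottom tool x,z %.1f %.1f'%(x,z),'world',w.round(1))
E
python3 look.py
```

```text
t 6.50 pos [685.9  -1.1  96. ] rot [-3.1409  0.0037 -2.9672] tool [-17.7  -3.4   6. ] turn -0.0018719174597003896 F [ 6.4  1.8 -3.6] M [ 0.24 -1.39  0.07] open 0.629 grip 30.0
tilt deg 4.19 roll -0.0021 rms 0.65 n 9759 tongue pts 4910
tongue along [ 52.46145442 135.07599397]
tip bottom tool x,z 131.0 60.2 world [557.1 -23.8  35.3]
```

```bash
sed -i 's/&(al>50)/\&(al>50)\&(al<76)/' look.py
```

Call:
{"op": "handwheel", "data": {
  "rows": [
    {"tx": 0.8, "tz": -1.2, "jaw": 0},
    {"tx": 1.7, "tz": -2.4, "jaw": 0},
    {"tx": 2.6, "tz": -3.6, "jaw": 0},
    {"tx": 3.5, "tz": -4.8, "jaw": 0},
    {"tx": 4.5, "tz": -6, "jaw": 0}
  ]
}}

```text
t: 6.97
eef_pos: [681.1, -1.9, 101.8]
tcp_rot: [-3.141, 0.003, -2.967]
ft_force: [5.6, 0.9, -4.4]
opening: 0.628
grip_force: 30.0
```

Call:
{"op": "handwheel", "data": {
  "rows": [
    {"tx": 1, "tz": -1.2, "jaw": 0},
    {"tx": 2.1, "tz": -2.4, "jaw": 0},
    {"tx": 3.2, "tz": -3.6, "jaw": 0},
    {"tx": 4.4, "tz": -4.8, "jaw": 0},
    {"tx": 5.6, "tz": -6, "jaw": 0}
  ]
}}

```text
t: 7.38
eef_pos: [675.4, -2.9, 107.8]
tcp_rot: [-3.141, 0.002, -2.967]
ft_force: [4.1, 0.7, -2.9]
opening: 0.629
grip_force: 30.0
```

```bash
python3 look.py
```

```text
t 7.38 pos [675.4  -2.9 107.8] rot [-3.1411e+00  2.3000e-03 -2.9672e+00] tool [-28.4  -3.3  17.8] turn -0.0019289253895833358 F [ 4.1  0.7 -2.9] M [ 0.13 -1.16  0.04] open 0.629 grip 30.0
tilt deg 25.80 roll 0.0004 rms 1.72 n 6271 tongue pts 0
```

```bash
python3 - <<'E'
from h import *
s=state();i=camera_info('wrist');p,d=read_camera('wrist');C=cloud(d,i);cv2.imwrite('pics/w3.png',p[:,:,::-1])
M=R.from_euler('xyz',s['tcp_rot']).as_matrix(); L=(C-s['eef_pos'])@M
for x in range(-2,90,3):
    q=L[(abs(L[:,:,1])<40)&(abs(L[:,:,0]-x)<1)]
    if len(q)>10: print(x,np.percentile(q[:,2],[10,50,90]).round(1),len(q))
E
```

```text
-2 [-43.1   5.   36.3] 904
1 [-44.1   6.3  37.1] 1168
4 [-48.8   7.5  37.9] 1303
7 [-59.7  37.6  39. ] 756
10 [-62.    0.6  39.7] 1139
13 [-70.   39.2  40.6] 778
16 [-74.9  40.3  41.5] 707
19 [-101.6  -82.7   41.8] 1559
22 [-101.8  -83.8   42.2] 2491
25 [-105.9  -98.8  -82.7] 23730
28 [-82.4 -75.9  43.3] 3547
31 [-82.6 -74.   44.9] 2025
34 [-82.2 -74.7  45.3] 2729
37 [45.3 46.4 47.3] 405
40 [46.7 54.7 56.7] 646
43 [56.  56.9 57.7] 376
46 [56.9 57.8 58.6] 384
49 [57.5 58.4 59.2] 424
52 [58.4 59.3 60.2] 466
55 [52.7 53.8 60.1] 377
58 [52.5 53.3 54.1] 510
61 [52.4 53.3 54. ] 517
64 [52.4 53.2 54.1] 518
67 [52.4 53.3 54.1] 522
70 [-150.9 -150.9   53.6] 1541
73 [52.5 53.2 54.1] 477
76 [52.3 53.2 54. ] 394
79 [52.4 53.2 54.1] 397
82 [52.3 53.2 54. ] 498
85 [52.4 53.2 54.1] 532
88 [52.4 53.3 54.1] 432
```

View pics/w3.png

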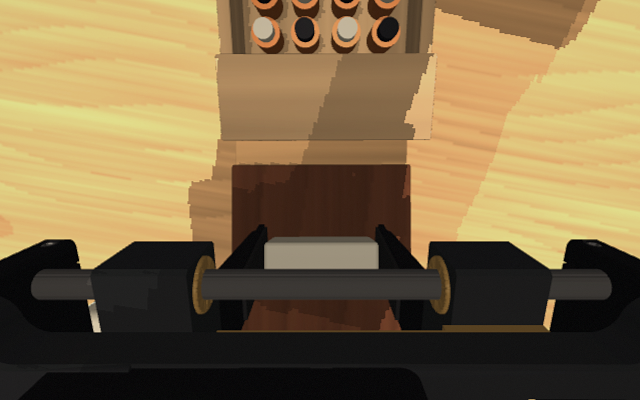

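Profile: the board is now tilted about 15.3°, tongue low, with the tip staying at height 40 as predicted. Backing off the wall, then raising and hovering over the box.

Call:
{"op": "handwheel", "data": {
  "rows": [
    {"tx": -3, "jaw": 0},
    {"tx": -6, "jaw": 0},
    {"tx": -6, "tz": -15, "jaw": 0},
    {"tx": -6, "tz": -30, "jaw": 0},
    {"tx": -6, "tz": -43, "jaw": 0}
  ]
}}

```text
t: 7.9
eef_pos: [680.3, -1.8, 150.7]
tcp_rot: [3.141, -0.002, -2.967]
ft_force: [-0.2, 0.0, -2.2]
opening: 0.632
grip_force: 30.0
```

Call:
{"op": "handwheel", "data": {
  "rows": [
    {"tx": 25, "ty": 1, "jaw": 0},
    {"tx": 55, "ty": 1, "jaw": 0},
    {"tx": 85, "ty": 2, "jaw": 0},
    {"tx": 110, "ty": 3, "jaw": 0},
    {"tx": 130, "ty": 3, "jaw": 0}
  ]
}}

```text
t: 8.32
eef_pos: [549.8, -21.5, 150.6]
tcp_rot: [3.141, -0.001, -2.967]
ft_force: [0.6, -0.8, -1.9]
opening: 0.627
grip_force: 30.0
```

Call:
{"op": "handwheel", "data": {
  "rows": [
    {"tx": 14, "ty": 1, "jaw": 0},
    {"tx": 22, "ty": 1, "jaw": 0},
    {"tx": 25, "ty": 1, "jaw": 0},
    {"tx": 25, "ty": 1, "jaw": 0},
    {"tx": 25, "ty": 1, "jaw": 0}
  ]
}}

```text
t: 8.73
eef_pos: [528.0, -24.8, 150.6]
tcp_rot: [-3.141, 0.001, -2.967]
ft_force: [0.2, -0.2, -2.2]
opening: 0.625
grip_force: 30.0
```

```bash
cat > look2.py <<'E'
from h import *
goto(523.8,-25.6,150,np.radians(100.1))
s=state();i=camera_info('wrist');p,d=read_camera('wrist');C=cloud(d,i)
M=R.from_euler('xyz',s['tcp_rot']).as_matrix(); L=(C-s['eef_pos'])@M
hsv=cv2.cvtColor(p,cv2.COLOR_RGB2HSV)
m=(abs(L[:,:,1])<40)&(L[:,:,0]>12)&(L[:,:,0]<50)&(L[:,:,2]>28)&(L[:,:,2]<58)&(hsv[:,:,1]>110)
q=L[m]
for _ in range(6):
    k=np.polyfit(q[:,0],q[:,2],1); r=q[:,2]-np.polyval(k,q[:,0]); q=q[abs(r-np.median(r))<max(1.2,1.5*r.std())] if r.std()>.9 else q
th=np.arctan(k[0]); c,sn=np.cos(th),np.sin(th)
print('tilt %.2f n %d rms %.2f'%(np.degrees(th),len(q),r.std()))
n=(L[:,:,2]-np.polyval(k,L[:,:,0]))*c; al=L[:,:,0]*c+L[:,:,2]*sn
t=(abs(L[:,:,1])<40)&(abs(n-8.5)<1.5)&(L[:,:,0]>35)&(L[:,:,0]<75)
if t.sum()>50:
    a1=np.percentile(al[t],98); b=k[1]*c+16; x=a1*c-b*sn; z=a1*sn+b*c
    w=s['eef_pos']+M@np.array([x,0,z]); print('tip bottom tool x,z %.1f %.1f'%(x,z),'world',w.round(1),t.sum())
h=C[:,:,2]
rm=(abs(h-71)<2.5)&(L[:,:,0]>50)&(hsv[:,:,1]<90)
if rm.sum()>50:
    (cc,ss,aa)=cv2.minAreaRect(L[rm][:,:2].astype(np.float32)); print('rail rect tool',np.round(cc,1),np.round(ss,1),round(aa,2),'x range centre',np.percentile(L[rm&(abs(L[:,:,1])<10)][:,0],[2,50,98]).round(1),'h',np.median(h[rm]).round(1))
E
python3 look2.py; python3 -c "
from h import *
p,d=read_camera('wrist');cv2.imwrite('pics/w4.png',p[:,:,::-1])"
```

```text
t 8.73 pos [528.  -24.8 150.6] rot [-3.1415e+00  7.0000e-04 -2.9675e+00] tool [ 4.3 -0.   0.6] turn -0.002138122236722495 F [ 0.2 -0.2 -2.2] M [-0.03  0.03 -0.  ] open 0.625 grip 30.0
tilt 28.92 n 3454 rms 0.99
tip bottom tool x,z 70.8 88.1 world [458.4 -37.1  62.4] 296
rail rect tool [82.8 -2.1] [130.3  19.6] 89.92 x range centre [73.  82.8 92.4] h 70.6
```

View pics/w4.png

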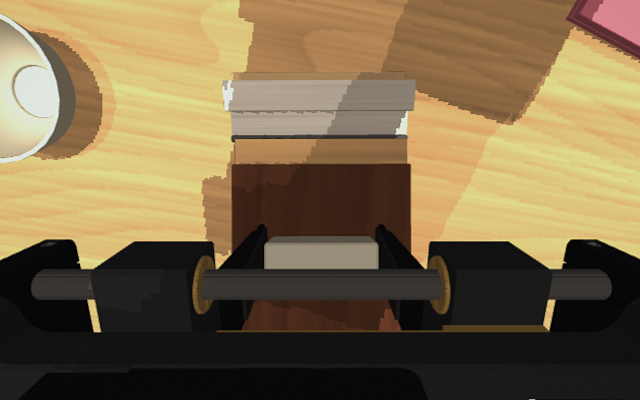

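The wrist view shows the tilted tongue tip at row 138, just short of the rail (lip front at row 134, top rows 80–134), parallel to it. In the tool frame the back wall is about 80.8 mm ahead and the tip 57.8, so 23 mm remain. Descending in front of the lip.

Call:
{"op": "handwheel", "data": {
  "rows": [
    {"tx": 3, "ty": -2, "tz": 7, "jaw": 0},
    {"tx": 3, "ty": -2, "tz": 14, "jaw": 0},
    {"tx": 3, "ty": -2, "tz": 20, "jaw": 0},
    {"tx": 3, "ty": -2, "tz": 22, "jaw": 0},
    {"tx": 3, "ty": -2, "tz": 22, "jaw": 0}
  ]
}}

```text
t: 9.25
eef_pos: [524.4, -27.2, 127.5]
tcp_rot: [3.141, -0.001, -2.967]
ft_force: [-0.1, 0.6, -1.6]
opening: 0.627
grip_force: 30.0
```

Call:
{"op": "handwheel", "data": {
  "rows": [
    {"jaw": 0},
    {"tx": 2, "tz": 1, "jaw": 0},
    {"tx": 4, "tz": 2, "jaw": 0},
    {"tx": 6, "tz": 3, "jaw": 0},
    {"tx": 6, "tz": 3, "jaw": 0}
  ]
}}

```text
t: 9.67
eef_pos: [518.2, -28.3, 125.4]
tcp_rot: [3.141, -0.0, -2.967]
ft_force: [-0.5, -0.2, -2.2]
opening: 0.629
grip_force: 30.0
```

```bash
python3 -c "
from h import *
goto(523.8,-25.6,125,np.radians(100.1))
s=state();i=camera_info('wrist');p,d=read_camera('wrist');C=cloud(d,i);cv2.imwrite('pics/w5.png',p[:,:,::-1])
M=R.from_euler('xyz',s['tcp_rot']).as_matrix(); L=(C-s['eef_pos'])@M
q=L[(abs(L[:,:,1])<35)&(L[:,:,2]>30)&(L[:,:,2]<72)]
for x in range(8,96,2):
    a=q[abs(q[:,0]-x)<1]
    if len(a)>10: print((x,*np.percentile(a[:,2],[50,90]).round(1)),end=' ')
"
```

```text
t 9.67 pos [518.2 -28.3 125.4] rot [ 3.1414e+00 -3.0000e-04 -2.9675e+00] tool [-6.   1.7  0.4] turn -0.0021502940578275176 F [-0.5 -0.2 -2.2] M [-0.    0.06 -0.  ] open 0.629 grip 30.0
(8, np.float64(38.3), np.float64(39.2)) (10, np.float64(38.8), np.float64(39.7)) (12, np.float64(39.3), np.float64(40.1)) (14, np.float64(39.8), np.float64(40.8)) (16, np.float64(40.4), np.float64(41.3)) (18, np.float64(40.7), np.float64(41.8)) (20, np.float64(41.3), np.float64(42.2)) (22, np.float64(41.9), np.float64(42.8)) (24, np.float64(42.2), np.float64(43.1)) (26, np.float64(42.8), np.float64(43.8)) (28, np.float64(43.3), np.float64(44.2)) (30, np.float64(43.8), np.float64(44.8)) (32, np.float64(44.4), np.float64(45.2)) (34, np.float64(44.7), np.float64(45.6)) (36, np.float64(45.5), np.float64(46.3)) (38, np.float64(45.9), np.float64(46.7
[... 204 characters left out ...]
1)) (50, np.float64(57.6), np.float64(58.3)) (52, np.float64(58.3), np.float64(59.2)) (54, np.float64(58.7), np.float64(70.4)) (56, np.float64(70.7), np.float64(71.5)) (58, np.float64(70.8), np.float64(71.6)) (60, np.float64(70.8), np.float64(71.5)) (62, np.float64(56.3), np.float64(71.3)) (64, np.float64(54.8), np.float64(55.6)) (66, np.float64(54.8), np.float64(55.6)) (68, np.float64(54.8), np.float64(55.6)) (70, np.float64(54.7), np.float64(55.6)) (72, np.float64(54.7), np.float64(55.6)) (74, np.float64(54.8), np.float64(55.6)) (76, np.float64(54.8), np.float64(55.6)) (78, np.float64(54.7), np.float64(55.6)) (80, np.float64(54.9), np.float64(55.7)) (82, np.float64(54.8), np.float64(55.6))
```

The board is at 14.2°. The tip is at u≈14.6 and height 59.2, 1 mm above the lip's underside, so I'll go in diagonally.

Call:
{"op": "handwheel", "data": {
  "rows": [
    {"tx": 1, "tz": 0.6, "jaw": 0},
    {"tx": 2, "tz": 1.2, "jaw": 0},
    {"tx": 3, "tz": 1.8, "jaw": 0},
    {"tx": 4, "tz": 2.4, "jaw": 0},
    {"tx": 4, "tz": 2.4, "jaw": 0}
  ]
}}

```text
t: 10.13
eef_pos: [514.6, -29.0, 122.9]
tcp_rot: [3.141, -0.0, -2.967]
ft_force: [0.3, -0.1, -1.8]
opening: 0.631
grip_force: 30.0
```

Call:
{"op": "handwheel", "data": {
  "rows": [
    {"tx": 1, "tz": 0.2, "jaw": 0},
    {"tx": 2, "tz": 0.5, "jaw": 0},
    {"tx": 3, "tz": 0.7, "jaw": 0},
    {"tx": 4, "tz": 0.9, "jaw": 0},
    {"tx": 4, "tz": 0.9, "jaw": 0}
  ]
}}

```text
t: 10.55
eef_pos: [510.6, -29.7, 122.1]
tcp_rot: [3.141, -0.0, -2.967]
ft_force: [-1.1, 0.1, -3.7]
opening: 0.628
grip_force: 30.0
```

Call:
{"op": "handwheel", "data": {
  "rows": [
    {"tx": 0.8, "tz": 0.1, "jaw": 0},
    {"tx": 1.6, "tz": 0.2, "jaw": 0},
    {"tx": 2.4, "tz": 0.4, "jaw": 0},
    {"tx": 3.2, "tz": 0.4, "jaw": 0},
    {"tx": 3.2, "tz": 0.4, "jaw": 0}
  ]
}}

```text
t: 10.97
eef_pos: [507.5, -30.3, 121.7]
tcp_rot: [3.141, -0.0, -2.967]
ft_force: [0.1, -0.3, -2.6]
opening: 0.628
grip_force: 30.0
```

Call:
{"op": "handwheel", "data": {
  "rows": [
    {"tx": 0.5, "jaw": 0},
    {"tx": 1, "jaw": 0},
    {"tx": 1.5, "jaw": 0},
    {"tx": 2, "jaw": 0},
    {"tx": 2, "jaw": 0}
  ]
}}

```text
t: 11.38
eef_pos: [505.6, -30.6, 121.7]
tcp_rot: [3.141, -0.0, -2.967]
ft_force: [-0.2, 1.3, -2.4]
opening: 0.626
grip_force: 30.0
```

Call:
{"op": "handwheel", "data": {
  "rows": [
    {"tx": 0.5, "jaw": 0},
    {"tx": 1, "jaw": 0},
    {"tx": 1.5, "jaw": 0},
    {"tx": 2, "jaw": 0},
    {"tx": 2, "jaw": 0}
  ]
}}

```text
t: 11.8
eef_pos: [503.7, -31.0, 121.8]
tcp_rot: [3.142, 0.0, -2.967]
ft_force: [0.3, -0.1, -2.7]
opening: 0.626
grip_force: 30.0
```

```bash
cat > prof.py <<'E'
from h import *
goto(507.5,-30.3,121.7,np.radians(100.1))
s=state();i=camera_info('wrist');p,d=read_camera('wrist');C=cloud(d,i)
M=R.from_euler('xyz',s['tcp_rot']).as_matrix(); L=(C-s['eef_pos'])@M
q=L[(abs(L[:,:,1])<35)&(L[:,:,2]>28)&(L[:,:,2]<72)]
for x in range(10,84,2):
    a=q[abs(q[:,0]-x)<1]
    if len(a)>10: print('%d:%.1f/%.1f'%(x,*np.percentile(a[:,2],[50,90])),end=' ')
E
python3 prof.py
```

```text
t 11.80 pos [503.7 -31.  121.8] rot [ 3.1415e+00  1.0000e-04 -2.9674e+00] tool [-3.8  0.   0.1] turn -0.0020749404565785223 F [ 0.3 -0.1 -2.7] M [0.04 0.09 0.01] open 0.626 grip 30.0
10:38.8/39.8 12:39.4/40.2 14:39.9/40.8 16:40.3/41.2 18:40.8/41.7 20:41.3/42.3 22:41.9/42.8 24:42.2/43.4 26:42.9/43.8 28:43.4/44.1 30:43.9/44.7 32:44.4/45.3 34:44.8/45.7 36:45.3/46.4 38:46.0/46.9 40:47.0/55.6 42:55.7/56.5 44:56.2/57.1 46:56.6/57.6 48:51.3/52.1 50:51.1/52.0 52:51.2/52.0 54:51.0/51.9 56:51.0/52.0 58:51.1/52.0 60:51.1/52.0 62:51.1/52.0 64:51.2/52.0 66:51.1/51.9 68:51.2/52.4
```

Call:
{"op": "handwheel", "data": {
  "rows": [
    {"tx": 0.3, "jaw": 0},
    {"tx": 0.6, "jaw": 0},
    {"tx": 0.9, "jaw": 0},
    {"tx": 1.2, "jaw": 0},
    {"tx": 1.2, "jaw": 0}
  ]
}}

```text
t: 12.27
eef_pos: [503.2, -31.1, 122.0]
tcp_rot: [-3.141, 0.002, -2.968]
ft_force: [3.7, 2.3, -0.5]
opening: 0.63
grip_force: 30.0
```

Call:
{"op": "handwheel", "data": {
  "rows": [
    {"tx": 0.3, "jaw": 0},
    {"tx": 0.6, "jaw": 0},
    {"tx": 0.9, "jaw": 0},
    {"tx": 1.2, "jaw": 0},
    {"tx": 1.2, "jaw": 0}
  ]
}}

```text
t: 12.68
eef_pos: [502.8, -31.3, 122.3]
tcp_rot: [-3.141, 0.004, -2.968]
ft_force: [7.7, 3.9, 0.8]
opening: 0.629
grip_force: 30.0
```

Back wall felt: 8 N, u consistent with the measured rail position. Now turning the board down about its tongue, keeping a light push.

Call:
{"op": "handwheel", "data": {
  "rows": [
    {"tx": -0.6, "tz": 0.9, "jaw": 0},
    {"tx": -1.2, "tz": 1.8, "jaw": 0},
    {"tx": -1.8, "tz": 2.6, "jaw": 0},
    {"tx": -2.5, "tz": 3.5, "jaw": 0},
    {"tx": -3.2, "tz": 4.4, "jaw": 0}
  ]
}}

```text
t: 13.1
eef_pos: [505.6, -31.0, 118.0]
tcp_rot: [-3.141, 0.003, -2.967]
ft_force: [4.5, 1.8, 5.2]
opening: 0.627
grip_force: 30.0
```

```bash
python3 prof.py
```

```text
t 13.10 pos [505.6 -31.  118. ] rot [-3.1407e+00  2.6000e-03 -2.9672e+00] tool [-2.   0.3 -3.6] turn -0.0018726919075859882 F [4.5 1.8 5.2] M [ 0.17 -0.61 -0.04] open 0.627 grip 30.0
10:37.7/38.6 12:38.2/39.1 14:38.7/39.5 16:39.0/39.7 18:39.4/40.4 20:39.9/40.7 22:40.2/41.0 24:40.6/41.6 26:41.0/41.8 28:41.4/42.2 30:41.9/42.7 32:42.2/43.0 34:42.7/43.5 36:43.2/44.0 38:43.3/44.2 40:43.9/44.9 42:51.7/53.6 44:53.3/54.3 46:53.7/54.6 48:54.1/55.0 50:47.6/48.7 52:47.2/48.1 54:47.3/48.2 56:47.3/48.1 58:47.2/48.0 60:47.4/48.1 62:47.2/48.0 64:47.3/48.0 66:47.3/48.1 68:47.3/48.3 70:47.6/61.7
```

Call:
{"op": "handwheel", "data": {
  "rows": [
    {"tx": -0.5, "tz": 0.9, "jaw": 0},
    {"tx": -1, "tz": 1.8, "jaw": 0},
    {"tx": -1.5, "tz": 2.7, "jaw": 0},
    {"tx": -2, "tz": 3.6, "jaw": 0},
    {"tx": -2.5, "tz": 4.5, "jaw": 0}
  ]
}}

```text
t: 13.57
eef_pos: [508.1, -30.6, 113.5]
tcp_rot: [-3.141, 0.003, -2.967]
ft_force: [4.8, 0.5, 5.4]
opening: 0.626
grip_force: 30.0
```

Call:
{"op": "handwheel", "data": {
  "rows": [
    {"tx": -0.4, "tz": 0.8, "jaw": 0},
    {"tx": -0.7, "tz": 1.6, "jaw": 0},
    {"tx": -1.1, "tz": 2.4, "jaw": 0},
    {"tx": -1.4, "tz": 3.2, "jaw": 0},
    {"tx": -1.7, "tz": 4, "jaw": 0}
  ]
}}

```text
t: 13.98
eef_pos: [509.9, -30.3, 109.5]
tcp_rot: [-3.141, 0.003, -2.967]
ft_force: [6.5, 1.8, 4.4]
opening: 0.629
grip_force: 30.0
```

```bash
python3 prof.py
```

```text
t 13.98 pos [509.9 -30.3 109.5] rot [-3.1406e+00  2.9000e-03 -2.9672e+00] tool [  2.3   0.4 -12.2] turn -0.001908584550035064 F [6.5 1.8 4.4] M [ 0.28 -0.77  0.05] open 0.629 grip 30.0
10:35.4/36.2 12:35.4/36.1 14:35.6/36.4 16:35.7/36.5 18:35.9/36.6 20:35.9/36.8 22:36.2/37.0 24:36.3/37.0 26:36.4/37.1 28:36.5/37.4 30:36.7/37.5 32:36.7/37.5 34:37.1/37.9 36:37.0/37.8 38:37.3/38.2 40:37.4/38.1 42:37.4/38.3 44:37.8/38.8 46:46.0/46.9 48:46.4/47.3 50:46.6/47.4 52:46.6/47.5 54:39.3/40.6 56:38.7/39.6 58:38.7/39.6 60:38.8/39.6 62:38.7/39.6 64:38.8/39.7 66:38.7/39.6 68:38.7/39.4 70:38.6/39.5 72:38.7/39.5 74:39.7/66.2 76:65.7/66.6 78:65.7/66.6 80:65.8/66.6 82:66.1/67.1
```

Call:
{"op": "handwheel", "data": {
  "rows": [
    {"tx": -0.3, "tz": 0.8, "jaw": 0},
    {"tx": -0.7, "tz": 1.6, "jaw": 0},
    {"tx": -1, "tz": 2.4, "jaw": 0},
    {"tx": -1.3, "tz": 3.1, "jaw": 0},
    {"tx": -1.3, "tz": 3.1, "jaw": 0}
  ]
}}

```text
t: 14.45
eef_pos: [511.1, -30.0, 106.3]
tcp_rot: [-3.141, 0.003, -2.967]
ft_force: [4.4, 1.4, 3.5]
opening: 0.624
grip_force: 30.0
```

Call:
{"op": "handwheel", "data": {
  "rows": [
    {"tx": -0.2, "tz": 0.4, "jaw": 0},
    {"tx": -0.3, "tz": 0.8, "jaw": 0},
    {"tx": -0.4, "tz": 1.2, "jaw": 0},
    {"tx": -0.5, "tz": 1.6, "jaw": 0},
    {"tx": -0.5, "tz": 1.6, "jaw": 0}
  ]
}}

```text
t: 14.87
eef_pos: [511.6, -29.9, 104.9]
tcp_rot: [-3.141, 0.003, -2.967]
ft_force: [5.5, 1.7, 4.9]
opening: 0.628
grip_force: 30.0
```

```bash
python3 prof.py
```

```text
t 14.87 pos [511.6 -29.9 104.9] rot [-3.1406e+00  2.9000e-03 -2.9672e+00] tool [  4.1   0.3 -16.9] turn -0.0018903668648924121 F [5.5 1.7 4.9] M [ 0.32 -0.74  0.05] open 0.628 grip 30.0
10:34.1/34.9 12:34.2/35.0 14:34.2/34.9 16:34.2/34.9 18:34.0/35.0 20:34.2/34.9 22:34.3/35.0 24:34.2/34.9 26:34.1/35.0 28:34.2/35.0 30:34.1/35.0 32:34.1/35.0 34:34.2/34.9 36:34.0/34.9 38:34.2/35.0 40:34.1/34.9 42:34.1/35.1 44:34.2/35.0 46:35.0/42.6 48:42.6/43.6 50:42.6/43.3 52:42.5/43.4 54:42.6/43.4 56:34.2/35.2 58:34.1/34.9 60:34.2/35.1 62:34.0/34.8 64:34.0/34.8 66:34.0/34.9 68:34.0/34.9 70:34.0/34.9 72:34.1/34.8 74:34.0/34.8 76:34.6/61.4 78:61.0/61.9 80:61.1/61.9 82:61.1/61.9
```

The board is flat at height 70.8 and level with the lip, with the tip at u≈0. Easing the preload, opening and retreating.

Call:
{"op": "handwheel", "data": {
  "rows": [
    {"tx": -0.3, "tz": -0.2, "jaw": 0},
    {"tx": -0.7, "tz": -0.3, "jaw": 0},
    {"tx": -0.7, "tz": -0.3, "jaw": 0},
    {"tx": -0.7, "tz": -0.3, "jaw": 0},
    {"tx": -0.7, "tz": -0.3, "jaw": 0}
  ]
}}

```text
t: 15.33
eef_pos: [511.6, -29.9, 104.8]
tcp_rot: [-3.141, 0.001, -2.967]
ft_force: [2.1, -0.5, 6.3]
opening: 0.631
grip_force: 30.0
```

Call:
{"op": "handwheel", "data": {
  "rows": [
    {"jaw": 0.75},
    {"jaw": 0.75},
    {"jaw": 0.85},
    {"jaw": 0.85},
    {"jaw": 0.85}
  ]
}}

```text
t: 15.75
eef_pos: [510.8, -29.6, 104.2]
tcp_rot: [3.141, -0.001, -2.967]
ft_force: [0.5, 0.6, 0.2]
opening: 0.841
grip_force: 0.0
```

Call:
{"op": "handwheel", "data": {
  "rows": [
    {"tz": -5, "jaw": 0.85},
    {"tz": -20, "jaw": 0.85},
    {"tz": -45, "jaw": 0.85},
    {"tz": -80, "jaw": 0.85},
    {"tz": -110, "jaw": 0.85}
  ]
}}

```text
t: 16.17
eef_pos: [510.9, -29.6, 216.2]
tcp_rot: [3.141, -0.0, -2.967]
ft_force: [0.4, -0.6, 0.7]
opening: 0.848
grip_force: 0.0
```

Call:
{"op": "handwheel", "data": {
  "rows": [
    {"jaw": 0.85},
    {"jaw": 0.85},
    {"jaw": 0.85}
  ]
}}

```text
t: 16.42
eef_pos: [510.7, -29.6, 214.1]
tcp_rot: [3.141, -0.0, -2.967]
ft_force: [-0.0, -0.5, -0.8]
opening: 0.85
grip_force: 0.0
```

```bash
python3 - <<'E'
from h import *
s=state();i=camera_info('wrist');p,d=read_camera('wrist');C=cloud(d,i);cv2.imwrite('pics/w6.png',p[:,:,::-1])
hsv=cv2.cvtColor(p,cv2.COLOR_RGB2HSV); h=C[:,:,2]
M=R.from_euler('xyz',s['tcp_rot']).as_matrix(); L=(C-s['eef_pos'])@M
dk=(abs(h-71)<3)&(hsv[:,:,1]>110)&(abs(L[:,:,1])<70)&(L[:,:,0]>-20)
c,ss,a=cv2.minAreaRect(L[dk][:,:2].astype(np.float32));print('board top',np.round(c,1),np.round(ss,1),round(a,2))
A=np.c_[L[dk][:,0],L[dk][:,1],np.ones(dk.sum())];print('plane dz/dx,dz/dy,h',np.linalg.lstsq(A,h[dk],rcond=None)[0].round(4),np.median(h[dk]))
rm=(abs(h-71)<2.5)&(L[:,:,0]>48)&(hsv[:,:,1]<90);c,ss,a=cv2.minAreaRect(L[rm][:,:2].astype(np.float32));print('rail',np.round(c,1),np.round(ss,1),round(a,2))
print(s['opening'],s['ft_force'])
E
```

```text
board top [12.8 -0.9] [ 65.4 110.2] 0.0
plane dz/dx,dz/dy,h [-4.00000e-04  6.00000e-04  7.06243e+01] 70.62366028760817
rail [64.8 -0.5] [129.2  19.8] 89.92
0.8501378459348297 [-0.01325213 -0.48564173 -0.7641805 ]
```

View pics/w6.png

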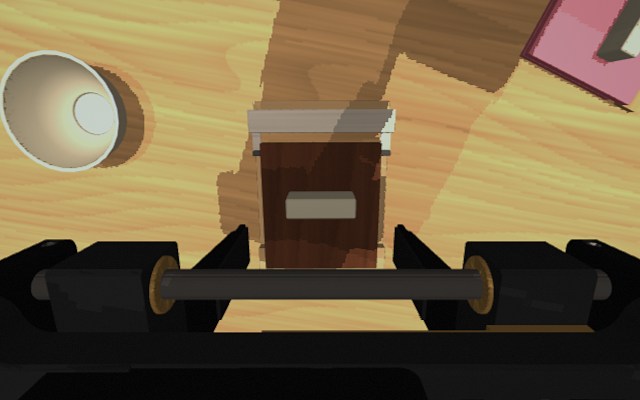

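The wrist view shows the board flat and square, tight under the rail (dark edge at row 142, rail rows 110–135), with the bar at (321,204) and the gripper clear. Level is within 0.05° and tip gap about 0.3 mm, so I'm handing in.

```bash
python3 -c "
from cell import job_done
print(job_done())"
```

```text
the job is handed in; nothing more can be done
None
```

The board is locked flat and square over the box, with its tongue fully home under the rail (about 0.3 mm from the back wall); it is released, the bowl and bottles were left alone, and the job was handed in at about 16.5 s.

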